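# Put the rechargeable torches back on their docks

## Robot

A 7-joint arm with a two-finger parallel gripper is mounted at the origin on the work surface. World frame = base frame: x ahead of the robot, y to its left, z up, the work surface at z = 0. Lengths are in m, angles in rad, forces in N, time in s.
With the tool pointing down it reaches from about 0.425 to 0.925 m from the base axis. Payload 6.8 kg.
Tool frame: the origin (TCP) lies midway between the tips of the shut fingers; the grasp point (between the pads) lies 19 mm behind it; z points along the fingers, y is the line along which they close (so a half turn about z gives the same grasp; the last joint's range is limited). The gripper opens to 85 mm and grips with 20 to 120 N. Pads are 22 mm wide; open, the fingers measure 114 mm over their backs; the gripper's body (76 mm by 85 mm) begins 54 mm behind the grasp point. The pads swing forward as they close: fully open they stand 13 mm farther back than shut.
Start: joints at [-1.291, 0.477, 0.022, 1.555, -0.011, 1.109, -0.083], TCP at [0.255, 0.625, 0.231] pointing down, gripper open.
Joint ranges: [-2.96, 2.96], [-0.34, 2.1], [-1.41, 1.46], [0.24, 2.44], [-1.37, 4.51], [0.17, 1.92], [-2.96, 2.96]. Speed limits (rad/s): [2.39, 2.39, 3.14, 3.14, 3.14, 3.14, 3.14].

## Interface

Orientations are given as a rotation vector (axis times angle).
In Python, from bench import get_obs, grab_frame, camera_params, r gives the robot as it stands.
- The arm moves only by the shell command python3 -m jog 'ROWS' [FORCE]. ROWS is JSON, a list of rows, each an object of numbers: "rx", "ry", "rz": the turn, a rotation vector about the world's x, y, z scaled (see below); "x", "y", "z": the shift along the world's x, y, z scaled (see below); "jaw": the opening, from -1 (shut) to 1 (fully open). In form: [{"rx": .., "ry": .., "rz": .., "x": .., "y": .., "z": .., "jaw": ..}, ...]. A call has 1 to 8 rows; each row shifts and turns the commanded pose from where the row before left it; what a row does not reach is not made up. The controller multiplies each number of a shift by 60 mm and each number of a turn by 10 degrees. A row lasts 1/8 s, in which the tool goes at most 62.5 mm and 10.7 degrees, less where a joint would pass 70% of its speed; a pose out of reach is approached as far as the arm can. A call with a number of a shift or a turn outside -1 to 1 is refused whole. A call with a gripper value outside its range is refused whole. The fingers move at their own pace and stop on an object; FORCE is the grip in N (left out, the last holds). Time passes only in rows, so rows that do not move let the fingers close. It gives the time, the measured TCP pose, the force, the opening and the grip force at its end, in the units of the state.
- get_obs(): the state, without advancing time (a new reading comes with each control period).
- grab_frame(name): name is "side" or "top" or "wrist"; returns the picture (400x640x3 uint8, red, green, blue); there is no depth.
- camera_params(name): a dict with "fx", "fy", "cx", "cy" (pixels), "R" (3x3) and "t" (3): a world point X has camera coordinates R X + t. Camera axes: x right, y down, z forward; pixel columns grow to the right and rows downward; lengths in m; the calibration is good to about 2 mm. A picture is of the moment at which its call begins: read the wrist's pose just before it. camera_params takes no time and is no camera call; for the wrist camera it gives the pose at the moment of the call.
- r.hand_in(): hands the job in; it is judged then, once.
The state is a dict: "clock": time; "joints": joint angles; "qvel": joint speeds; "tau": joint torques, N m; "tcp_pos": TCP position; "orientation": TCP orientation; "contact_force": force on the tool from outside, world axes, zero at the start; "moment": the same for the moment, N m; "grip_width": finger opening in m; "gripper_force": force on a finger pad.
Only numpy, scipy, OpenCV 4.12 (cv2) and the standard library are available. Lean on these libraries where they do the work, as an engineer would, in place of code of your own. Each camera call takes 0.05 s, during which the arm holds its last target. There are 200 camera calls.

## Task

Pick out the four rechargeable torches on the hardware-shop counter and stand each one upright, lens up, fully down in the charging dock of its own colour, one after another. Set them down rather than dropping them, do not knock any torch over, and leave the tape measure and the tin of screws where they are.

Things in the scene. Friction and masses are not known exactly. Their poses are not given: they have to be found in the camera images.
- torch_red_mid (a point): the red torch: a stubby rechargeable torch standing upright on its black rubber tail, lens up; round, 100 mm tall, about 0.2 kg. Tail 42 mm across, barrel 36 mm, red head 48 mm across from 61 mm up to the top (the easiest part to grip, from above). This point lies on its axis, half-way up (50 mm above its underside); z along the axis towards the lens; the yaw means nothing.
- torch_yellow_mid (a point): the yellow torch: a stubby rechargeable torch standing upright on its black rubber tail, lens up; round, 100 mm tall, about 0.2 kg. Tail 42 mm across, barrel 36 mm, yellow head 48 mm across from 61 mm up to the top (the easiest part to grip, from above). This point lies on its axis, half-way up (50 mm above its underside); z along the axis towards the lens; the yaw means nothing.
- torch_green_mid (a point): the green torch: a stubby rechargeable torch standing upright on its black rubber tail, lens up; round, 100 mm tall, about 0.2 kg. Tail 42 mm across, barrel 36 mm, green head 48 mm across from 61 mm up to the top (the easiest part to grip, from above). This point lies on its axis, half-way up (50 mm above its underside); z along the axis towards the lens; the yaw means nothing.
- torch_blue_mid (a point): the blue torch: a stubby rechargeable torch standing upright on its black rubber tail, lens up; round, 100 mm tall, about 0.2 kg. Tail 42 mm across, barrel 36 mm, blue head 48 mm across from 61 mm up to the top (the easiest part to grip, from above). This point lies on its axis, half-way up (50 mm above its underside); z along the axis towards the lens; the yaw means nothing.
- dock_red_seat (a point): the red charging dock, fixed to the counter: a low round cup with a red rim, 80 mm across (84 mm at its black foot, with a small black plug block reaching to 51 mm from the centre on one side) and 18 mm high; the round recess is 58 mm across at the mouth and 12 mm deep, its floor 6 mm above the counter, dark with a brass contact. This point is the centre of the recess floor; z up. A torch seated in it has its centre point 50 mm above this one.
- dock_yellow_seat (a point): the yellow charging dock, fixed to the counter: a low round cup with a yellow rim, 80 mm across (84 mm at its black foot, with a small black plug block reaching to 51 mm from the centre on one side) and 18 mm high; the round recess is 58 mm across at the mouth and 12 mm deep, its floor 6 mm above the counter, dark with a brass contact. This point is the centre of the recess floor; z up. A torch seated in it has its centre point 50 mm above this one.
- dock_green_seat (a point): the green charging dock, fixed to the counter: a low round cup with a green rim, 80 mm across (84 mm at its black foot, with a small black plug block reaching to 51 mm from the centre on one side) and 18 mm high; the round recess is 58 mm across at the mouth and 12 mm deep, its floor 6 mm above the counter, dark with a brass contact. This point is the centre of the recess floor; z up. A torch seated in it has its centre point 50 mm above this one.
- dock_blue_seat (a point): the blue charging dock, fixed to the counter: a low round cup with a blue rim, 80 mm across (84 mm at its black foot, with a small black plug block reaching to 51 mm from the centre on one side) and 18 mm high; the round recess is 58 mm across at the mouth and 12 mm deep, its floor 6 mm above the counter, dark with a brass contact. This point is the centre of the recess floor; z up. A torch seated in it has its centre point 50 mm above this one.
- tape_mid (a point): a tape measure lying flat, yellow and black, 70 x 62 x 36 mm high, loose, not part of the job; this point is its centre
- tin_mid (a point): a closed round tin of screws, blue with a steel lid, 68 mm across, 42 mm high, loose, not part of the job; this point is its centre
Not all that is in view belongs to the job. Of the things like the part that bears torch_green_mid, leave any that is orange; of the rest the larger one is meant.

How it is judged:
By the outcome, as a careful person would: the job done as asked, in the order asked, and still so for the second after the job is handed in, with the robot touching nothing.
It also fails if it takes over 112 s, if anything falls off the work surface, if the arm or the gripper's body presses on something with over 40 N, if the wrist force passes 120 N, or if a joint passes its speed limit or range.

## Working session

There is one attempt and no reset: what is moved stays moved. The work goes in short steps, Python scripts to look and compute and a shell command to move; the robot and the scene stay as the last step left them, time stands still between calls to the robot, and variables do not carry over. Pictures are saved under pics/ and viewed, at most 14 in all, crops included, and the job is handed in when it is done.

```bash
ls; mkdir -p pics; python3 - <<'E'
from bench import *
import cv2,numpy as np
o=get_obs();print({k:np.round(v,3).tolist() for k,v in o.items()})
for n in("top","side"):
    im=grab_frame(n);cv2.imwrite(f"pics/{n}0.png",im[:,:,::-1]);p=camera_params(n);print(n,p['fx'],p['cx'],p['cy'],np.round(p['R'],3).tolist(),np.round(-p['R'].T@p['t'],3))
E
```

```text
pics
{'clock': 0.0, 'joints': [-1.291, 0.478, 0.022, 1.556, -0.011, 1.109, -0.083], 'qvel': [-0.001, 0.002, -0.001, -0.0, 0.0, -0.001, -0.001], 'tau': [0.0, -59.647, 1.608, -28.118, 0.012, 0.01, -0.0], 'tcp_pos': [0.255, 0.624, 0.23], 'orientation': [-0.605, -3.083, 0.003], 'contact_force': [0.71, -0.176, 0.278], 'moment': [-0.023, 0.017, -0.004], 'gripper_force': 0.0, 'grip_width': 0.086}
top 505.5753670718874 323.46146625095565 204.1143335008333 [[0.021, -1.0, 0.011], [-0.991, -0.022, -0.131], [0.131, -0.008, -0.991]] [0.341 0.007 1.206]
side 468.37003326276954 315.26542515625016 194.3411024874744 [[0.885, -0.465, -0.013], [-0.298, -0.546, -0.783], [0.357, 0.697, -0.622]] [ 0.031 -0.937  0.901]
```

View pics/top0.png

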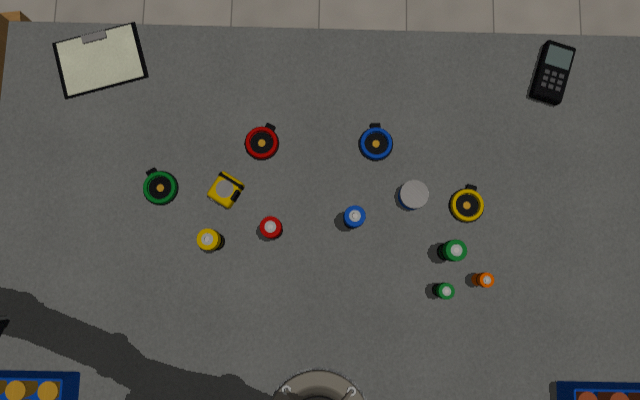

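View pics/side0.png

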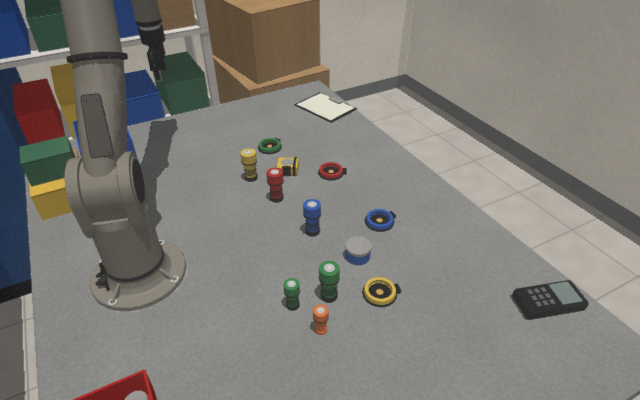

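Top view: docks are green (160,187), red (262,142), blue (376,143) and yellow (467,205). Torches are yellow (208,239), red (270,227) and blue (355,216).
Green candidates: large green (455,251), small green (446,291), orange (486,280). The orange one is excluded and the larger green at (455,251) fits. I'll confirm it in a crop while measuring.

```bash
cat > h.py <<'E'
from bench import *
import cv2,numpy as np
def ray(n,u,v,p=None):
    p=p or camera_params(n); d=p['R'].T@np.array([(u-p['cx'])/p['fx'],(v-p['cy'])/p['fy'],1.]); return -p['R'].T@p['t'],d
def plane(n,u,v,z,p=None):
    c,d=ray(n,u,v,p); return c+d*(z-c[2])/d[2]
def tri(a,b):
    (c1,d1),(c2,d2)=a,b; s=np.linalg.lstsq(np.c_[d1,-d2],c2-c1,rcond=None)[0]
    return (c1+s[0]*d1+c2+s[1]*d2)/2, np.linalg.norm(c1+s[0]*d1-c2-s[1]*d2)
H={'red':(172,8),'yellow':(21,32),'green':(45,85),'blue':(98,125)}
def mask(im,c):
    h=cv2.cvtColor(im,cv2.COLOR_RGB2HSV);a,b=H[c];hh=h[...,0]
    m=((hh>=a)|(hh<=b)) if a>b else (hh>=a)&(hh<=b)
    return (m&(h[...,1]>110)&(h[...,2]>50)).astype(np.uint8)
def near(im,c,u,v,r=22):
    "filled hull centroid of colour component pixels about (u,v)"
    m=mask(im,c);k=np.zeros_like(m);cv2.circle(k,(u,v),r,1,-1)
    pts=cv2.findNonZero(m&k);hull=cv2.convexHull(pts);M=cv2.moments(hull);return M['m10']/M['m00'],M['m01']/M['m00'],cv2.boundingRect(hull)
def lens(im,u,v,r=8):
    "centroid of pale lens disc"
    h=cv2.cvtColor(im,cv2.COLOR_RGB2HSV);m=((h[...,1]<90)&(h[...,2]>140)).astype(np.uint8);k=np.zeros_like(m);cv2.circle(k,(u,v),r,1,-1)
    M=cv2.moments(m&k,True);return M['m10']/max(M['m00'],1),M['m01']/max(M['m00'],1),M['m00']
E
python3 - <<'E'
from h import *
t=cv2.imread('pics/top0.png')[:,:,::-1].copy();s=cv2.imread('pics/side0.png')[:,:,::-1].copy()
T={'red':((270,227),(275,172)),'yellow':((208,239),(249,153)),'green':((455,251),(329,267)),'blue':((355,216),(312,203))}
D={'red':((262,142),(331,171)),'yellow':((467,205),(380,291)),'green':((160,187),(270,145)),'blue':((376,143),(380,219))}
for c in T:
    a=lens(t,*T[c][0]);b=lens(s,*T[c][1],7);x,e=tri(ray('top',*a[:2]),ray('side',*b[:2]))
    n=near(t,c,*T[c][0],16)
    print(c,'lens',np.round(a,1),np.round(b,1),'plane.1',plane('top',*a[:2],.1).round(3),'tri',x.round(3),e.round(4),'head',np.round(n[:2],1),n[2])
    a=near(t,c,*D[c][0]);b=near(s,c,*D[c][1],20);x,e=tri(ray('top',*a[:2]),ray('side',*b[:2]))
    print('   dock',np.round(a[:2],1),a[2],b[2],'plane',plane('top',*a[:2],.018).round(3),plane('side',*b[:2],.018).round(3),'tri',x.round(3),e.round(4))
for n,q in(('tape',(225,190)),('tin',(413,195)),('smallgreen',(446,291)),('orange',(486,280))): print(n,plane('top',*q,.04).round(3))
A=cv2.resize(t[225:310,420:510],None,fx=4,fy=4,interpolation=2);B=cv2.resize(s[245:335,270:360],None,fx=4,fy=340/360*4/4*4*0+340/90,interpolation=2)
cv2.imwrite('pics/crop.png',np.hstack([A,B])[:,:,::-1])
E
```

```text
red lens [270.  226.1  65. ] [273.9 170.9  42. ] plane.1 [0.436 0.114 0.1  ] tri [0.435 0.114 0.102] 0.001 head [270.2 226.8] (259, 216, 23, 23)
   dock [261.2 142.1] (245, 126, 33, 33) (319, 162, 24, 17) plane [0.645 0.15  0.018] [0.641 0.141 0.018] tri [0.647 0.151 0.01 ] 0.0002
yellow lens [206.8 239.2  40. ] [248.1 150.6  45. ] plane.1 [0.404 0.25  0.1  ] tri [0.405 0.249 0.105] 0.0027 head [208.1 239.1] (196, 228, 25, 23)
   dock [466.9 204.7] (451, 188, 33, 34) (364, 277, 32, 28) plane [ 0.504 -0.344  0.018] [ 0.501 -0.351  0.018] tri [ 0.505 -0.346  0.011] 0.0002
green lens [456.  249.6  87. ] [328.8 267.2  84. ] plane.1 [ 0.393 -0.294  0.1  ] tri [ 0.393 -0.294  0.101] 0.0003 head [455.7 249.9] (446, 240, 21, 21)
   dock [159.1 186.8] (143, 171, 33, 32) (259, 139, 21, 11) plane [0.53  0.388 0.018] [0.528 0.384 0.018] tri [0.53  0.389 0.014] 0.0012
blue lens [354.9 215.4  83. ] [311.7 202.8  57. ] plane.1 [ 0.463 -0.072  0.1  ] tri [ 0.463 -0.072  0.104] 0.0004 head [354.3 215.9] (344, 205, 22, 23)
   dock [375.7 142.9] (360, 127, 32, 33) (366, 209, 27, 21) plane [ 0.649 -0.126  0.018] [ 0.645 -0.134  0.018] tri [ 0.651 -0.127  0.01 ] 0.0003
tape [0.523 0.227 0.04 ]
tin [ 0.521 -0.211  0.04 ]
smallgreen [ 0.301 -0.286  0.04 ]
orange [ 0.328 -0.378  0.04 ]
```

View pics/crop.png

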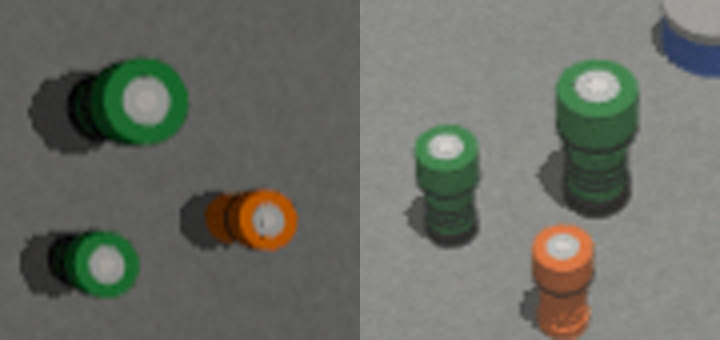

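The crop confirms it: the large green torch at top (455,251) / side (329,267) is about 48 mm across the head, while the other green is clearly smaller and the third is orange. All the measured heights and reaches are plausible. I'll go above the red torch first.

```bash
python3 -m jog '[{"x":0.3,"y":-0.85,"jaw":1},{"x":0.3,"y":-0.85,"jaw":1},{"x":0.3,"y":-0.85,"jaw":1},{"x":0.3,"y":-0.85,"jaw":1},{"x":0.3,"y":-0.85,"jaw":1},{"x":0.3,"y":-0.85,"jaw":1},{"x":0.3,"y":-0.85,"jaw":1},{"x":0.3,"y":-0.85,"jaw":1}]' 40
python3 -m jog '[{"x":0.3,"y":-0.85,"jaw":1},{"x":0.3,"y":-0.85,"jaw":1},{"jaw":1},{"jaw":1}]'
python3 - <<'E'
from h import *
o=get_obs();print(o['tcp_pos'],o['orientation'],np.round(o['joints'],2));p=camera_params('wrist');im=grab_frame('wrist');cv2.imwrite('pics/w1.png',im[:,:,::-1]);print(-p['R'].T@p['t'],p['R'].round(3).tolist())
E
```

```text
[0.25505865 0.62437376 0.23042321] [-6.05255856e-01 -3.08254546e+00  2.57117534e-03] [-1.29  0.48  0.02  1.56 -0.01  1.11 -0.08]
[0.18519479 0.65354459 0.37399689] [[0.378, 0.926, -0.002], [0.884, -0.36, 0.299], [0.276, -0.114, -0.954]]validation failed for argument at $[0]...
validation failed for argument at $[0]...
```

View pics/w1.png

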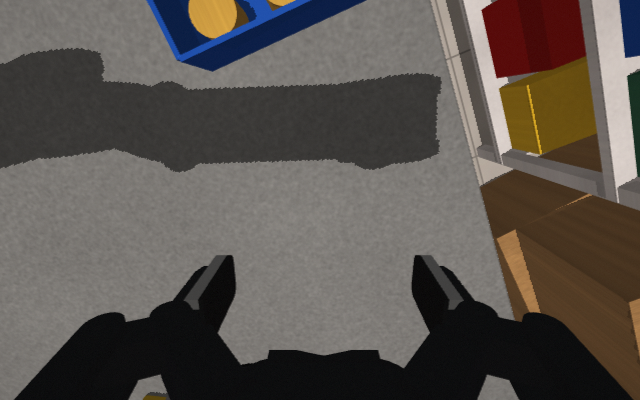

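The rows were refused, probably because every key is required. The wrist view shows only bare counter and the fingers. I'll retry with full rows.

```bash
python3 -m jog '[{"rx":0,"ry":0,"rz":0,"x":0.3,"y":-0.85,"z":0,"jaw":1},{"rx":0,"ry":0,"rz":0,"x":0.3,"y":-0.85,"z":0,"jaw":1},{"rx":0,"ry":0,"rz":0,"x":0.3,"y":-0.85,"z":0,"jaw":1},{"rx":0,"ry":0,"rz":0,"x":0.3,"y":-0.85,"z":0,"jaw":1},{"rx":0,"ry":0,"rz":0,"x":0.3,"y":-0.85,"z":0,"jaw":1},{"rx":0,"ry":0,"rz":0,"x":0.3,"y":-0.85,"z":0,"jaw":1}]' 40
```

```text
clock: 0.9
tcp_pos: [0.3636, 0.317, 0.2313]
orientation: [0.606, 3.083, 0.0]
contact_force: [0.8, 0.0, 0.2]
grip_width: 0.0852
gripper_force: 0.0
```

```bash
python3 -m jog '[{"rx":0,"ry":0,"rz":0,"x":0.3,"y":-0.85,"z":0,"jaw":1},{"rx":0,"ry":0,"rz":0,"x":0.3,"y":-0.85,"z":0,"jaw":1},{"rx":0,"ry":0,"rz":0,"x":0.3,"y":-0.85,"z":0,"jaw":1},{"rx":0,"ry":0,"rz":0,"x":0.3,"y":-0.85,"z":0,"jaw":1},{"rx":0,"ry":0,"rz":0,"x":0,"y":0,"z":-0.4,"jaw":1},{"rx":0,"ry":0,"rz":0,"x":0,"y":0,"z":-0.3,"jaw":1},{"rx":0,"ry":0,"rz":0,"x":0,"y":0,"z":0,"jaw":1},{"rx":0,"ry":0,"rz":0,"x":0,"y":0,"z":0,"jaw":1}]'
cat >> h.py <<'E'
def wl(c,name):
    "wrist check: lens circle position at z=.1 from head ring of colour c"
    p=camera_params('wrist');o=get_obs();im=grab_frame('wrist');cv2.imwrite(f'pics/{name}.png',im[:,:,::-1])
    m=mask(im,c);m=cv2.morphologyEx(m,cv2.MORPH_OPEN,np.ones((3,3)))
    for k in sorted(cv2.findContours(m,cv2.RETR_EXTERNAL,2)[0],key=cv2.contourArea)[-3:]:
        b=cv2.boundingRect(k);print(c,b,cv2.contourArea(k))
    h=cv2.cvtColor(im,cv2.COLOR_RGB2HSV);w=((h[...,1]<60)&(h[...,2]>150)).astype(np.uint8)
    for k in sorted(cv2.findContours(w,cv2.RETR_EXTERNAL,2)[0],key=cv2.contourArea)[-3:]:
        if cv2.contourArea(k)>60:
            (u,v),ax,_=cv2.fitEllipse(k);x=plane('wrist',u,v,.1,p);print('pale',np.round((u,v,*ax),1),x.round(4),'minus tcp',(x-o['tcp_pos']).round(4))
E
python3 -c "
from h import *;wl('red','w2')"
```

```text
clock: 1.9
tcp_pos: [0.4355, 0.1151, 0.1898]
orientation: [0.605, 3.082, 0.001]
contact_force: [0.2, 0.4, 0.6]
grip_width: 0.0853
gripper_force: 0.0
red (382, 292, 47, 57) 968.5
red (294, 170, 58, 63) 2795.5
pale [322.1 211.6  16.2  29.3] [0.4417 0.112  0.1   ] minus tcp [ 0.0062 -0.0031 -0.0898]
pale [142.  306.   21.6  25.5] [ 0.4638 -0.0724  0.1   ] minus tcp [ 0.0283 -0.1875 -0.0898]
pale [486.   98.6  24.9  36.4] [0.4062 0.2554 0.1   ] minus tcp [-0.0294  0.1403 -0.0898]
```

View pics/w2.png

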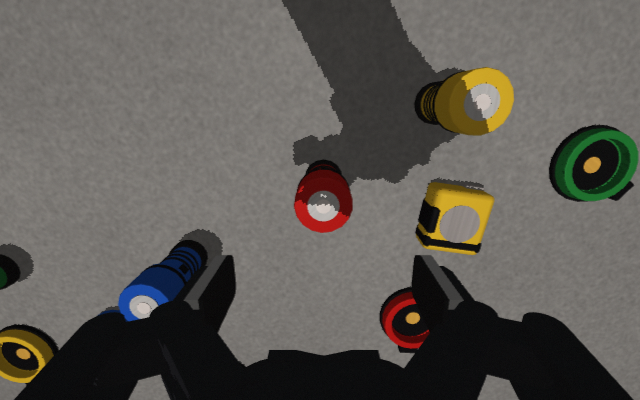

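The wrist view shows the red lens at about (323,206), which agrees with (0.436, 0.114) to within 2 mm. The yellow torch, blue torch and tape are clear of the fingers. Descend and grip.

```bash
python3 -m jog '[{"rx":0,"ry":0,"rz":0,"x":0.02,"y":-0.02,"z":-0.45,"jaw":1},{"rx":0,"ry":0,"rz":0,"x":0,"y":0,"z":-0.45,"jaw":1},{"rx":0,"ry":0,"rz":0,"x":0,"y":0,"z":-0.45,"jaw":1},{"rx":0,"ry":0,"rz":0,"x":0,"y":0,"z":-0.45,"jaw":1},{"rx":0,"ry":0,"rz":0,"x":0,"y":0,"z":-0.45,"jaw":1},{"rx":0,"ry":0,"rz":0,"x":0,"y":0,"z":0,"jaw":1},{"rx":0,"ry":0,"rz":0,"x":0,"y":0,"z":0,"jaw":1}]'
python3 -m jog '[{"rx":0,"ry":0,"rz":0,"x":0,"y":0,"z":0,"jaw":-1},{"rx":0,"ry":0,"rz":0,"x":0,"y":0,"z":0,"jaw":-1},{"rx":0,"ry":0,"rz":0,"x":0,"y":0,"z":0,"jaw":-1},{"rx":0,"ry":0,"rz":0,"x":0,"y":0,"z":0,"jaw":-1},{"rx":0,"ry":0,"rz":0,"x":0,"y":0,"z":0,"jaw":-1},{"rx":0,"ry":0,"rz":0,"x":0,"y":0,"z":0,"jaw":-1},{"rx":0,"ry":0,"rz":0,"x":0,"y":0,"z":0,"jaw":-1},{"rx":0,"ry":0,"rz":0,"x":0,"y":0,"z":0,"jaw":-1}]' 40
```

```text
clock: 2.82
tcp_pos: [0.4373, 0.1141, 0.0553]
orientation: [0.605, 3.082, 0.001]
contact_force: [-0.5, -0.5, 0.4]
grip_width: 0.0858
gripper_force: 0.0
clock: 3.82
tcp_pos: [0.4371, 0.114, 0.0552]
orientation: [0.605, 3.082, 0.002]
contact_force: [-1.8, 0.2, 8.0]
grip_width: 0.0477
gripper_force: 39.9
```

```bash
python3 -m jog '[{"rx":0,"ry":0,"rz":0,"x":0,"y":0,"z":0.15,"jaw":-1},{"rx":0,"ry":0,"rz":0,"x":0,"y":0,"z":0.35,"jaw":-1},{"rx":0,"ry":0,"rz":0,"x":0,"y":0,"z":0.5,"jaw":-1},{"rx":0,"ry":0,"rz":0,"x":0,"y":0,"z":0.5,"jaw":-1},{"rx":0,"ry":0,"rz":0,"x":0,"y":0,"z":0.4,"jaw":-1},{"rx":0,"ry":0,"rz":0,"x":0,"y":0,"z":0.2,"jaw":-1},{"rx":0,"ry":0,"rz":0,"x":0,"y":0,"z":0,"jaw":-1}]'
python3 -m jog '[{"rx":0,"ry":0,"rz":0,"x":0.3,"y":0.05,"z":0,"jaw":-1},{"rx":0,"ry":0,"rz":0,"x":0.6,"y":0.1,"z":0,"jaw":-1},{"rx":0,"ry":0,"rz":0,"x":0.7,"y":0.13,"z":0,"jaw":-1},{"rx":0,"ry":0,"rz":0,"x":0.7,"y":0.13,"z":0,"jaw":-1},{"rx":0,"ry":0,"rz":0,"x":0.6,"y":0.1,"z":0,"jaw":-1},{"rx":0,"ry":0,"rz":0,"x":0.4,"y":0.07,"z":0,"jaw":-1},{"rx":0,"ry":0,"rz":0,"x":0.18,"y":0.04,"z":0,"jaw":-1},{"rx":0,"ry":0,"rz":0,"x":0,"y":0,"z":0,"jaw":-1}]'
python3 - <<'E'
from h import *
t=cv2.imread('pics/top0.png')[:,:,::-1].copy();h=cv2.cvtColor(t,cv2.COLOR_RGB2HSV)
for c,q in {'red':(262,142),'yellow':(467,205),'green':(160,187),'blue':(376,143)}.items():
    m=((h[...,0]>8)&(h[...,0]<25)&(h[...,1]>80)&(h[...,2]>110)).astype(np.uint8);k=np.zeros_like(m);cv2.circle(k,q,7,1,-1)
    M=cv2.moments(m&k,True);print(c,M['m00'],plane('top',M['m10']/M['m00'],M['m01']/M['m00'],.007).round(4))
im=grab_frame('wrist');cv2.imwrite('pics/w3.png',im[:,:,::-1])
E
```

```text
clock: 4.7
tcp_pos: [0.4366, 0.1138, 0.1808]
orientation: [0.605, 3.082, 0.002]
contact_force: [0.2, 0.3, -2.5]
grip_width: 0.047
gripper_force: 41.7
clock: 5.7
tcp_pos: [0.6447, 0.1508, 0.179]
orientation: [-0.605, -3.081, 0.002]
contact_force: [-0.1, 0.8, -2.3]
grip_width: 0.0471
gripper_force: 41.7
red 38.0 [0.6462 0.1512 0.007 ]
yellow 42.0 [ 0.5049 -0.3454  0.007 ]
green 40.0 [0.5305 0.3891 0.007 ]
blue 35.0 [ 0.6514 -0.1265  0.007 ]
```

View pics/w3.png

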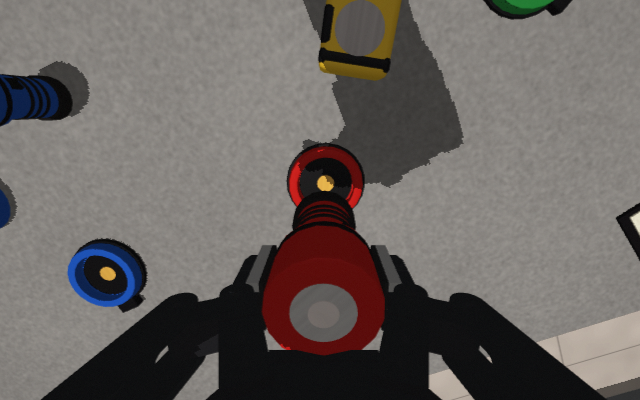

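The wrist view shows the red torch held upright with its tail lined up over the red dock, brass contact at (325,183). Lower it.

```bash
python3 -m jog '[{"rx":0,"ry":0,"rz":0,"x":0.03,"y":0.01,"z":-0.4,"jaw":-1},{"rx":0,"ry":0,"rz":0,"x":0,"y":0,"z":-0.4,"jaw":-1},{"rx":0,"ry":0,"rz":0,"x":0,"y":0,"z":-0.4,"jaw":-1},{"rx":0,"ry":0,"rz":0,"x":0,"y":0,"z":-0.3,"jaw":-1},{"rx":0,"ry":0,"rz":0,"x":0,"y":0,"z":-0.2,"jaw":-1},{"rx":0,"ry":0,"rz":0,"x":0,"y":0,"z":-0.1,"jaw":-1},{"rx":0,"ry":0,"rz":0,"x":0,"y":0,"z":0,"jaw":-1}]'
python3 -m jog '[{"rx":0,"ry":0,"rz":0,"x":0,"y":0,"z":-0.05,"jaw":-1},{"rx":0,"ry":0,"rz":0,"x":0,"y":0,"z":-0.05,"jaw":-1},{"rx":0,"ry":0,"rz":0,"x":0,"y":0,"z":-0.03,"jaw":-1},{"rx":0,"ry":0,"rz":0,"x":0,"y":0,"z":0,"jaw":-1}]'
```

```text
clock: 6.62
tcp_pos: [0.6471, 0.1515, 0.0723]
orientation: [-0.605, -3.083, -0.0]
contact_force: [1.1, -0.7, -2.1]
grip_width: 0.0473
gripper_force: 41.8
clock: 7.12
tcp_pos: [0.647, 0.1514, 0.0644]
orientation: [-0.605, -3.083, 0.0]
contact_force: [0.6, 1.2, -2.3]
grip_width: 0.0474
gripper_force: 41.8
```

```bash
python3 -m jog '[{"rx":0,"ry":0,"rz":0,"x":0,"y":0,"z":-0.02,"jaw":-1},{"rx":0,"ry":0,"rz":0,"x":0,"y":0,"z":-0.02,"jaw":-1},{"rx":0,"ry":0,"rz":0,"x":0,"y":0,"z":0,"jaw":-1}]'; python3 -m jog '[{"rx":0,"ry":0,"rz":0,"x":0,"y":0,"z":-0.02,"jaw":-1},{"rx":0,"ry":0,"rz":0,"x":0,"y":0,"z":0,"jaw":-1}]'
```

```text
clock: 7.5
tcp_pos: [0.647, 0.1515, 0.062]
orientation: [-0.605, -3.083, 0.0]
contact_force: [-0.1, 0.2, -2.3]
grip_width: 0.0468
gripper_force: 41.8
clock: 7.75
tcp_pos: [0.6472, 0.1515, 0.0613]
orientation: [0.605, 3.082, 0.0]
contact_force: [-1.0, 0.4, 2.1]
grip_width: 0.0474
gripper_force: 42.0
```

Seated: the contact force reversed at the expected height, z = 0.061. Release, retreat and go over the yellow torch.

```bash
python3 -m jog '[{"rx":0,"ry":0,"rz":0,"x":0,"y":0,"z":0,"jaw":1},{"rx":0,"ry":0,"rz":0,"x":0,"y":0,"z":0,"jaw":1},{"rx":0,"ry":0,"rz":0,"x":0,"y":0,"z":0,"jaw":1},{"rx":0,"ry":0,"rz":0,"x":0,"y":0,"z":0,"jaw":1},{"rx":0,"ry":0,"rz":0,"x":0,"y":0,"z":0,"jaw":1},{"rx":0,"ry":0,"rz":0,"x":0,"y":0,"z":0,"jaw":1}]'
python3 -m jog '[{"rx":0,"ry":0,"rz":0,"x":0,"y":0,"z":0.2,"jaw":1},{"rx":0,"ry":0,"rz":0,"x":0,"y":0,"z":0.4,"jaw":1},{"rx":0,"ry":0,"rz":0,"x":0,"y":0,"z":0.6,"jaw":1},{"rx":0,"ry":0,"rz":0,"x":0,"y":0,"z":0.5,"jaw":1},{"rx":0,"ry":0,"rz":0,"x":0,"y":0,"z":0.3,"jaw":1},{"rx":0,"ry":0,"rz":0,"x":0,"y":0,"z":0,"jaw":1}]'
python3 -m jog '[{"rx":0,"ry":0,"rz":0,"x":-0.4,"y":0.16,"z":0,"jaw":1},{"rx":0,"ry":0,"rz":0,"x":-0.7,"y":0.3,"z":0,"jaw":1},{"rx":0,"ry":0,"rz":0,"x":-0.7,"y":0.3,"z":0,"jaw":1},{"rx":0,"ry":0,"rz":0,"x":-0.7,"y":0.3,"z":0,"jaw":1},{"rx":0,"ry":0,"rz":0,"x":-0.7,"y":0.3,"z":0,"jaw":1},{"rx":0,"ry":0,"rz":0,"x":-0.5,"y":0.2,"z":0,"jaw":1},{"rx":0,"ry":0,"rz":0,"x":-0.33,"y":0.1,"z":0,"jaw":1},{"rx":0,"ry":0,"rz":0,"x":0,"y":0,"z":0,"jaw":1}]'
python3 -c "
from h import *;wl('yellow','w4');t=grab_frame('top');s=grab_frame('side');cv2.imwrite('pics/c4.png',np.hstack([t[80:300,130:530],s[100:320,230:430]])[:,:,::-1])"
```

```text
clock: 8.5
tcp_pos: [0.6471, 0.1515, 0.0609]
orientation: [0.605, 3.083, 0.0]
contact_force: [0.5, -0.7, -0.6]
grip_width: 0.0857
gripper_force: 0.0
clock: 9.25
tcp_pos: [0.6479, 0.1517, 0.1825]
orientation: [0.605, 3.08, 0.002]
contact_force: [0.4, -0.0, 0.0]
grip_width: 0.0854
gripper_force: 0.0
clock: 10.25
tcp_pos: [0.4033, 0.2512, 0.1798]
orientation: [-0.601, -3.082, 0.003]
contact_force: [0.7, -0.7, -0.5]
grip_width: 0.0853
gripper_force: 0.0
yellow (322, 316, 46, 8) 110.0
yellow (320, 253, 61, 63) 1834.5
yellow (295, 174, 60, 66) 3040.0
pale [ 24.  381.2   7.9  18.2] [ 0.4576 -0.0759  0.1   ] minus tcp [ 0.0543 -0.3271 -0.0798]
pale [323.1 218.5  16.2  29.8] [0.4116 0.248  0.1   ] minus tcp [ 0.0083 -0.0032 -0.0798]
pale [595.7 378.3  20.1  41. ] [0.6555 0.4248 0.1   ] minus tcp [ 0.2522  0.1736 -0.0798]
```

View pics/w4.png

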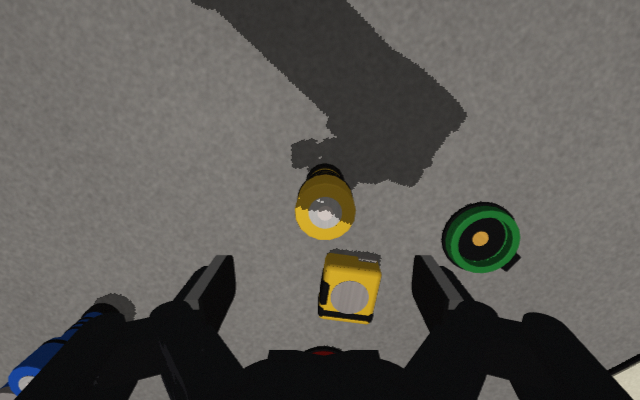

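View pics/c4.png

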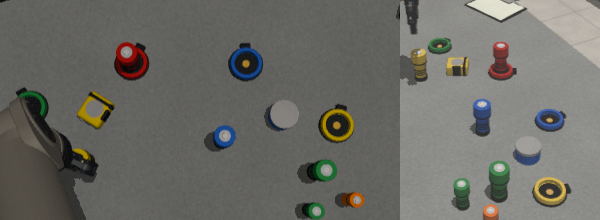

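Red stands seated in its dock. In the wrist view the yellow lens is at about (325,212), so the offset is about +3 mm in x. Descend, grip and lift high, because the path passes over the blue torch.

```bash
python3 -m jog '[{"rx":0,"ry":0,"rz":0,"x":0.04,"y":-0.02,"z":-0.3,"jaw":1},{"rx":0,"ry":0,"rz":0,"x":0,"y":0,"z":-0.45,"jaw":1},{"rx":0,"ry":0,"rz":0,"x":0,"y":0,"z":-0.45,"jaw":1},{"rx":0,"ry":0,"rz":0,"x":0,"y":0,"z":-0.45,"jaw":1},{"rx":0,"ry":0,"rz":0,"x":0,"y":0,"z":-0.42,"jaw":1},{"rx":0,"ry":0,"rz":0,"x":0,"y":0,"z":0,"jaw":1},{"rx":0,"ry":0,"rz":0,"x":0,"y":0,"z":0,"jaw":1}]'
python3 -m jog '[{"rx":0,"ry":0,"rz":0,"x":0,"y":0,"z":0,"jaw":-1},{"rx":0,"ry":0,"rz":0,"x":0,"y":0,"z":0,"jaw":-1},{"rx":0,"ry":0,"rz":0,"x":0,"y":0,"z":0,"jaw":-1},{"rx":0,"ry":0,"rz":0,"x":0,"y":0,"z":0,"jaw":-1},{"rx":0,"ry":0,"rz":0,"x":0,"y":0,"z":0,"jaw":-1},{"rx":0,"ry":0,"rz":0,"x":0,"y":0,"z":0,"jaw":-1},{"rx":0,"ry":0,"rz":0,"x":0,"y":0,"z":0,"jaw":-1},{"rx":0,"ry":0,"rz":0,"x":0,"y":0,"z":0,"jaw":-1}]' 40
python3 -m jog '[{"rx":0,"ry":0,"rz":0,"x":0,"y":0,"z":0.15,"jaw":-1},{"rx":0,"ry":0,"rz":0,"x":0,"y":0,"z":0.35,"jaw":-1},{"rx":0,"ry":0,"rz":0,"x":0,"y":0,"z":0.6,"jaw":-1},{"rx":0,"ry":0,"rz":0,"x":0,"y":0,"z":0.6,"jaw":-1},{"rx":0,"ry":0,"rz":0,"x":0,"y":0,"z":0.5,"jaw":-1},{"rx":0,"ry":0,"rz":0,"x":0,"y":0,"z":0.3,"jaw":-1},{"rx":0,"ry":0,"rz":0,"x":0,"y":0,"z":0,"jaw":-1}]'
```

```text
clock: 11.28
tcp_pos: [0.4086, 0.2498, 0.0572]
orientation: [0.607, 3.082, 0.001]
contact_force: [0.0, 0.2, 0.7]
grip_width: 0.0852
gripper_force: 0.0
clock: 12.28
tcp_pos: [0.4081, 0.2503, 0.0576]
orientation: [0.605, 3.082, 0.002]
contact_force: [-0.5, -0.0, 5.6]
grip_width: 0.0466
gripper_force: 40.4
clock: 13.15
tcp_pos: [0.4081, 0.2502, 0.208]
orientation: [0.605, 3.081, 0.004]
contact_force: [0.8, 0.0, -3.2]
grip_width: 0.047
gripper_force: 42.0
```

```bash
python3 -m jog '[{"rx":0,"ry":0,"rz":0,"x":0.05,"y":-0.3,"z":0,"jaw":-1},{"rx":0,"ry":0,"rz":0,"x":0.1,"y":-0.6,"z":0,"jaw":-1},{"rx":0,"ry":0,"rz":0,"x":0.13,"y":-0.8,"z":0,"jaw":-1},{"rx":0,"ry":0,"rz":0,"x":0.13,"y":-0.8,"z":0,"jaw":-1},{"rx":0,"ry":0,"rz":0,"x":0.13,"y":-0.8,"z":0,"jaw":-1},{"rx":0,"ry":0,"rz":0,"x":0.13,"y":-0.8,"z":0,"jaw":-1},{"rx":0,"ry":0,"rz":0,"x":0.13,"y":-0.8,"z":0,"jaw":-1},{"rx":0,"ry":0,"rz":0,"x":0.13,"y":-0.8,"z":0,"jaw":-1}]'
python3 -m jog '[{"rx":0,"ry":0,"rz":0,"x":0.13,"y":-0.8,"z":0,"jaw":-1},{"rx":0,"ry":0,"rz":0,"x":0.13,"y":-0.8,"z":0,"jaw":-1},{"rx":0,"ry":0,"rz":0,"x":0.13,"y":-0.8,"z":0,"jaw":-1},{"rx":0,"ry":0,"rz":0,"x":0.13,"y":-0.8,"z":0,"jaw":-1},{"rx":0,"ry":0,"rz":0,"x":0.1,"y":-0.6,"z":0,"jaw":-1},{"rx":0,"ry":0,"rz":0,"x":0.06,"y":-0.3,"z":0,"jaw":-1},{"rx":0,"ry":0,"rz":0,"x":0.02,"y":-0.12,"z":0,"jaw":-1},{"rx":0,"ry":0,"rz":0,"x":0,"y":0,"z":0,"jaw":-1}]'
python3 -c "
from h import *;o=get_obs();print(np.round(o['joints'],2));cv2.imwrite('pics/w5.png',grab_frame('wrist')[:,:,::-1])"
```

```text
clock: 14.15
tcp_pos: [0.4619, -0.0947, 0.2057]
orientation: [-0.607, -3.08, 0.001]
contact_force: [1.2, -0.2, -3.1]
grip_width: 0.0473
gripper_force: 42.0
clock: 15.15
tcp_pos: [0.5051, -0.3446, 0.2062]
orientation: [-0.605, -3.082, -0.001]
contact_force: [-0.2, 0.7, -2.7]
grip_width: 0.0468
gripper_force: 42.1
[ 0.04  0.45  0.61  1.77 -0.3   1.02  1.95]
```

View pics/w5.png

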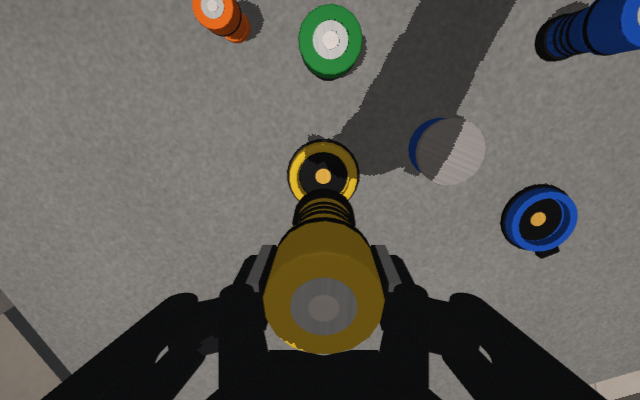

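The yellow torch is aligned over the yellow dock, brass contact at (323,176). Lower it.

```bash
python3 -m jog '[{"rx":0,"ry":0,"rz":0,"x":0,"y":-0.01,"z":-0.3,"jaw":-1},{"rx":0,"ry":0,"rz":0,"x":0,"y":0,"z":-0.5,"jaw":-1},{"rx":0,"ry":0,"rz":0,"x":0,"y":0,"z":-0.5,"jaw":-1},{"rx":0,"ry":0,"rz":0,"x":0,"y":0,"z":-0.4,"jaw":-1},{"rx":0,"ry":0,"rz":0,"x":0,"y":0,"z":-0.3,"jaw":-1},{"rx":0,"ry":0,"rz":0,"x":0,"y":0,"z":-0.15,"jaw":-1},{"rx":0,"ry":0,"rz":0,"x":0,"y":0,"z":-0.1,"jaw":-1},{"rx":0,"ry":0,"rz":0,"x":0,"y":0,"z":0,"jaw":-1}]'
python3 -m jog '[{"rx":0,"ry":0,"rz":0,"x":0,"y":0,"z":-0.03,"jaw":-1},{"rx":0,"ry":0,"rz":0,"x":0,"y":0,"z":-0.03,"jaw":-1},{"rx":0,"ry":0,"rz":0,"x":0,"y":0,"z":0,"jaw":-1}]'
```

```text
clock: 16.2
tcp_pos: [0.5056, -0.346, 0.0718]
orientation: [0.605, 3.082, -0.0]
contact_force: [0.2, 0.7, -2.9]
grip_width: 0.0467
gripper_force: 42.1
clock: 16.58
tcp_pos: [0.5055, -0.3459, 0.0682]
orientation: [0.605, 3.083, 0.0]
contact_force: [0.1, 0.7, -3.2]
grip_width: 0.0469
gripper_force: 42.1
```

```bash
python3 -m jog '[{"rx":0,"ry":0,"rz":0,"x":0,"y":0,"z":-0.03,"jaw":-1},{"rx":0,"ry":0,"rz":0,"x":0,"y":0,"z":-0.03,"jaw":-1},{"rx":0,"ry":0,"rz":0,"x":0,"y":0,"z":0,"jaw":-1}]'; python3 -m jog '[{"rx":0,"ry":0,"rz":0,"x":0,"y":0,"z":-0.02,"jaw":-1},{"rx":0,"ry":0,"rz":0,"x":0,"y":0,"z":0,"jaw":-1}]'
```

```text
clock: 16.95
tcp_pos: [0.5053, -0.3458, 0.0643]
orientation: [-0.605, -3.082, -0.0]
contact_force: [0.7, 0.7, -3.9]
grip_width: 0.0476
gripper_force: 42.1
clock: 17.2
tcp_pos: [0.5056, -0.346, 0.0637]
orientation: [0.605, 3.082, 0.0]
contact_force: [-0.8, 0.2, 1.9]
grip_width: 0.0468
gripper_force: 42.4
```

Yellow is seated: contact at z = 0.0637 against an expected 0.0635. Release and go over the green torch.

```bash
python3 -m jog '[{"rx":0,"ry":0,"rz":0,"x":0,"y":0,"z":0,"jaw":1},{"rx":0,"ry":0,"rz":0,"x":0,"y":0,"z":0,"jaw":1},{"rx":0,"ry":0,"rz":0,"x":0,"y":0,"z":0,"jaw":1},{"rx":0,"ry":0,"rz":0,"x":0,"y":0,"z":0,"jaw":1},{"rx":0,"ry":0,"rz":0,"x":0,"y":0,"z":0,"jaw":1},{"rx":0,"ry":0,"rz":0,"x":0,"y":0,"z":0,"jaw":1}]'
python3 -m jog '[{"rx":0,"ry":0,"rz":0,"x":0,"y":0,"z":0.2,"jaw":1},{"rx":0,"ry":0,"rz":0,"x":0,"y":0,"z":0.4,"jaw":1},{"rx":0,"ry":0,"rz":0,"x":0,"y":0,"z":0.6,"jaw":1},{"rx":0,"ry":0,"rz":0,"x":0,"y":0,"z":0.5,"jaw":1},{"rx":0,"ry":0,"rz":0,"x":0,"y":0,"z":0.3,"jaw":1},{"rx":0,"ry":0,"rz":0,"x":0,"y":0,"z":0,"jaw":1}]'
python3 -m jog '[{"rx":0,"ry":0,"rz":0,"x":-0.3,"y":0.14,"z":0,"jaw":1},{"rx":0,"ry":0,"rz":0,"x":-0.5,"y":0.23,"z":0,"jaw":1},{"rx":0,"ry":0,"rz":0,"x":-0.5,"y":0.23,"z":0,"jaw":1},{"rx":0,"ry":0,"rz":0,"x":-0.4,"y":0.18,"z":0,"jaw":1},{"rx":0,"ry":0,"rz":0,"x":-0.18,"y":0.09,"z":0,"jaw":1},{"rx":0,"ry":0,"rz":0,"x":0,"y":0,"z":0,"jaw":1},{"rx":0,"ry":0,"rz":0,"x":0,"y":0,"z":0,"jaw":1}]'
python3 -c "
from h import *;wl('green','w6')"
```

```text
clock: 17.95
tcp_pos: [0.5054, -0.3459, 0.0633]
orientation: [-0.605, -3.083, -0.0]
contact_force: [-0.5, 0.2, -0.5]
grip_width: 0.0853
gripper_force: 0.0
clock: 18.7
tcp_pos: [0.5061, -0.3463, 0.1847]
orientation: [0.605, 3.08, -0.001]
contact_force: [0.2, 0.4, -0.0]
grip_width: 0.085
gripper_force: 0.0
clock: 19.58
tcp_pos: [0.3937, -0.294, 0.1833]
orientation: [0.604, 3.082, -0.001]
contact_force: [0.2, -0.4, -0.0]
grip_width: 0.0853
gripper_force: 0.0
green (277, 62, 47, 50) 1782.5
green (294, 178, 60, 56) 2514.0
pale [317.  339.7  22.6  28.1] [ 0.5106 -0.3475  0.1   ] minus tcp [ 0.1168 -0.0535 -0.0833]
pale [299.8  86.9  25.2  27.3] [ 0.3063 -0.2757  0.1   ] minus tcp [-0.0874  0.0182 -0.0833]
pale [630.  183.6  27.4  38.3] [ 0.4659 -0.0689  0.1   ] minus tcp [ 0.0722  0.2251 -0.0833]
```

View pics/w6.png

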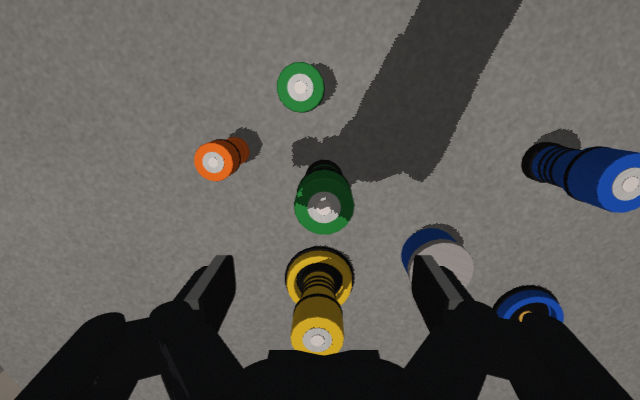

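The wrist view shows the large green lens at (324,207), well centred between the pads. Small green (300,87), orange (213,161) and the seated yellow (318,340) are clear. Grip and lift high.

```bash
python3 -m jog '[{"rx":0,"ry":0,"rz":0,"x":0.03,"y":-0.01,"z":-0.3,"jaw":1},{"rx":0,"ry":0,"rz":0,"x":0,"y":0,"z":-0.45,"jaw":1},{"rx":0,"ry":0,"rz":0,"x":0,"y":0,"z":-0.45,"jaw":1},{"rx":0,"ry":0,"rz":0,"x":0,"y":0,"z":-0.45,"jaw":1},{"rx":0,"ry":0,"rz":0,"x":0,"y":0,"z":-0.45,"jaw":1},{"rx":0,"ry":0,"rz":0,"x":0,"y":0,"z":0,"jaw":1},{"rx":0,"ry":0,"rz":0,"x":0,"y":0,"z":0,"jaw":1}]'
python3 -m jog '[{"rx":0,"ry":0,"rz":0,"x":0,"y":0,"z":0,"jaw":-1},{"rx":0,"ry":0,"rz":0,"x":0,"y":0,"z":0,"jaw":-1},{"rx":0,"ry":0,"rz":0,"x":0,"y":0,"z":0,"jaw":-1},{"rx":0,"ry":0,"rz":0,"x":0,"y":0,"z":0,"jaw":-1},{"rx":0,"ry":0,"rz":0,"x":0,"y":0,"z":0,"jaw":-1},{"rx":0,"ry":0,"rz":0,"x":0,"y":0,"z":0,"jaw":-1},{"rx":0,"ry":0,"rz":0,"x":0,"y":0,"z":0,"jaw":-1},{"rx":0,"ry":0,"rz":0,"x":0,"y":0,"z":0,"jaw":-1}]' 40
python3 -m jog '[{"rx":0,"ry":0,"rz":0,"x":0,"y":0,"z":0.15,"jaw":-1},{"rx":0,"ry":0,"rz":0,"x":0,"y":0,"z":0.35,"jaw":-1},{"rx":0,"ry":0,"rz":0,"x":0,"y":0,"z":0.6,"jaw":-1},{"rx":0,"ry":0,"rz":0,"x":0,"y":0,"z":0.6,"jaw":-1},{"rx":0,"ry":0,"rz":0,"x":0,"y":0,"z":0.5,"jaw":-1},{"rx":0,"ry":0,"rz":0,"x":0,"y":0,"z":0.3,"jaw":-1},{"rx":0,"ry":0,"rz":0,"x":0,"y":0,"z":0.1,"jaw":-1},{"rx":0,"ry":0,"rz":0,"x":0,"y":0,"z":0,"jaw":-1}]'
```

```text
clock: 20.5
tcp_pos: [0.3951, -0.295, 0.0579]
orientation: [0.605, 3.082, -0.001]
contact_force: [-0.2, -0.2, -0.3]
grip_width: 0.0854
gripper_force: 0.0
clock: 21.5
tcp_pos: [0.3951, -0.2945, 0.0582]
orientation: [0.605, 3.081, 0.0]
contact_force: [-0.7, 1.7, 6.5]
grip_width: 0.0471
gripper_force: 40.2
clock: 22.5
tcp_pos: [0.3943, -0.2941, 0.2133]
orientation: [0.605, 3.083, 0.0]
contact_force: [-0.4, 0.2, -1.7]
grip_width: 0.0474
gripper_force: 41.6
```

```bash
python3 -m jog '[{"rx":0,"ry":0,"rz":0,"x":0.06,"y":0.3,"z":0,"jaw":-1},{"rx":0,"ry":0,"rz":0,"x":0.12,"y":0.6,"z":0,"jaw":-1},{"rx":0,"ry":0,"rz":0,"x":0.17,"y":0.85,"z":0,"jaw":-1},{"rx":0,"ry":0,"rz":0,"x":0.17,"y":0.85,"z":0,"jaw":-1},{"rx":0,"ry":0,"rz":0,"x":0.17,"y":0.85,"z":0,"jaw":-1},{"rx":0,"ry":0,"rz":0,"x":0.17,"y":0.85,"z":0,"jaw":-1},{"rx":0,"ry":0,"rz":0,"x":0.17,"y":0.85,"z":0,"jaw":-1},{"rx":0,"ry":0,"rz":0,"x":0.17,"y":0.85,"z":0,"jaw":-1}]'
python3 -m jog '[{"rx":0,"ry":0,"rz":0,"x":0.17,"y":0.85,"z":0,"jaw":-1},{"rx":0,"ry":0,"rz":0,"x":0.17,"y":0.85,"z":0,"jaw":-1},{"rx":0,"ry":0,"rz":0,"x":0.17,"y":0.85,"z":0,"jaw":-1},{"rx":0,"ry":0,"rz":0,"x":0.17,"y":0.85,"z":0,"jaw":-1},{"rx":0,"ry":0,"rz":0,"x":0.17,"y":0.85,"z":0,"jaw":-1},{"rx":0,"ry":0,"rz":0,"x":0.12,"y":0.6,"z":0,"jaw":-1},{"rx":0,"ry":0,"rz":0,"x":0.07,"y":0.35,"z":0,"jaw":-1},{"rx":0,"ry":0,"rz":0,"x":0.04,"y":0.18,"z":0,"jaw":-1}]'
python3 -m jog '[{"rx":0,"ry":0,"rz":0,"x":0,"y":0,"z":0,"jaw":-1},{"rx":0,"ry":0,"rz":0,"x":0,"y":0,"z":0,"jaw":-1}]'
python3 -c "
from h import *;o=get_obs();print(np.round(o['joints'],2));cv2.imwrite('pics/w7.png',grab_frame('wrist')[:,:,::-1])"
```

```text
clock: 23.5
tcp_pos: [0.4659, 0.0671, 0.2123]
orientation: [-0.605, -3.081, 0.001]
contact_force: [0.9, -0.4, -2.1]
grip_width: 0.0474
gripper_force: 41.7
clock: 24.5
tcp_pos: [0.5305, 0.3894, 0.2114]
orientation: [-0.603, -3.081, 0.003]
contact_force: [0.1, -0.5, -1.9]
grip_width: 0.0472
gripper_force: 41.7
clock: 24.75
tcp_pos: [0.5314, 0.3869, 0.213]
orientation: [-0.608, -3.082, 0.002]
contact_force: [0.1, -0.8, -2.5]
grip_width: 0.0476
gripper_force: 41.7
[-0.94  0.48  0.31  1.63 -0.16  1.06  0.59]
```

View pics/w7.png

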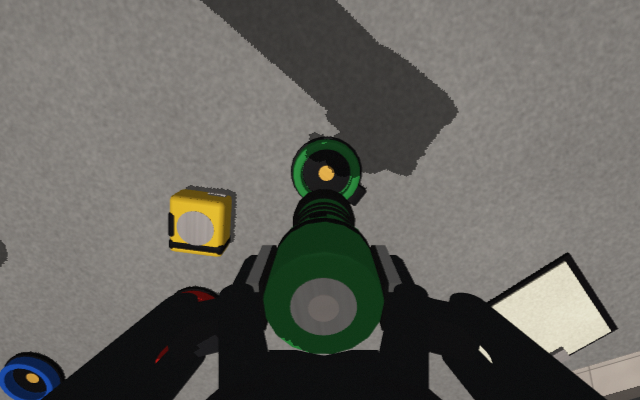

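The green torch is over the green dock, brass contact at (326,173), about 2 mm short in +y. Correct that and lower.

```bash
python3 -m jog '[{"rx":0,"ry":0,"rz":0,"x":0,"y":0.03,"z":-0.35,"jaw":-1},{"rx":0,"ry":0,"rz":0,"x":0,"y":0,"z":-0.5,"jaw":-1},{"rx":0,"ry":0,"rz":0,"x":0,"y":0,"z":-0.5,"jaw":-1},{"rx":0,"ry":0,"rz":0,"x":0,"y":0,"z":-0.45,"jaw":-1},{"rx":0,"ry":0,"rz":0,"x":0,"y":0,"z":-0.35,"jaw":-1},{"rx":0,"ry":0,"rz":0,"x":0,"y":0,"z":-0.15,"jaw":-1},{"rx":0,"ry":0,"rz":0,"x":0,"y":0,"z":-0.1,"jaw":-1},{"rx":0,"ry":0,"rz":0,"x":0,"y":0,"z":0,"jaw":-1}]'
python3 -m jog '[{"rx":0,"ry":0,"rz":0,"x":0,"y":0,"z":-0.02,"jaw":-1},{"rx":0,"ry":0,"rz":0,"x":0,"y":0,"z":0,"jaw":-1},{"rx":0,"ry":0,"rz":0,"x":0,"y":0,"z":0,"jaw":-1}]'
```

```text
clock: 25.8
tcp_pos: [0.5315, 0.3904, 0.0696]
orientation: [0.605, 3.082, 0.001]
contact_force: [0.3, -0.3, -2.2]
grip_width: 0.0476
gripper_force: 41.7
clock: 26.18
tcp_pos: [0.5314, 0.3904, 0.0684]
orientation: [0.605, 3.082, 0.001]
contact_force: [-0.0, 0.2, -2.4]
grip_width: 0.0473
gripper_force: 41.7
```

```bash
python3 -m jog '[{"rx":0,"ry":0,"rz":0,"x":0,"y":0,"z":-0.03,"jaw":-1},{"rx":0,"ry":0,"rz":0,"x":0,"y":0,"z":-0.03,"jaw":-1},{"rx":0,"ry":0,"rz":0,"x":0,"y":0,"z":0,"jaw":-1}]'; python3 -m jog '[{"rx":0,"ry":0,"rz":0,"x":0,"y":0,"z":-0.02,"jaw":-1},{"rx":0,"ry":0,"rz":0,"x":0,"y":0,"z":0,"jaw":-1}]'
```

```text
clock: 26.55
tcp_pos: [0.5312, 0.3903, 0.0643]
orientation: [-0.605, -3.083, 0.0]
contact_force: [0.1, -0.2, -1.5]
grip_width: 0.0471
gripper_force: 41.6
clock: 26.8
tcp_pos: [0.5313, 0.3903, 0.0642]
orientation: [-0.606, -3.082, -0.0]
contact_force: [-2.2, -0.2, 6.4]
grip_width: 0.047
gripper_force: 42.3
```

Seated at z = 0.064. Release and go over blue.

```bash
python3 -m jog '[{"rx":0,"ry":0,"rz":0,"x":0,"y":0,"z":0,"jaw":1},{"rx":0,"ry":0,"rz":0,"x":0,"y":0,"z":0,"jaw":1},{"rx":0,"ry":0,"rz":0,"x":0,"y":0,"z":0,"jaw":1},{"rx":0,"ry":0,"rz":0,"x":0,"y":0,"z":0,"jaw":1},{"rx":0,"ry":0,"rz":0,"x":0,"y":0,"z":0,"jaw":1},{"rx":0,"ry":0,"rz":0,"x":0,"y":0,"z":0,"jaw":1}]'
python3 -m jog '[{"rx":0,"ry":0,"rz":0,"x":0,"y":0,"z":0.2,"jaw":1},{"rx":0,"ry":0,"rz":0,"x":0,"y":0,"z":0.4,"jaw":1},{"rx":0,"ry":0,"rz":0,"x":0,"y":0,"z":0.6,"jaw":1},{"rx":0,"ry":0,"rz":0,"x":0,"y":0,"z":0.5,"jaw":1},{"rx":0,"ry":0,"rz":0,"x":0,"y":0,"z":0.3,"jaw":1},{"rx":0,"ry":0,"rz":0,"x":0,"y":0,"z":0,"jaw":1}]'
python3 -m jog '[{"rx":0,"ry":0,"rz":0,"x":-0.04,"y":-0.3,"z":0,"jaw":1},{"rx":0,"ry":0,"rz":0,"x":-0.09,"y":-0.6,"z":0,"jaw":1},{"rx":0,"ry":0,"rz":0,"x":-0.13,"y":-0.85,"z":0,"jaw":1},{"rx":0,"ry":0,"rz":0,"x":-0.13,"y":-0.85,"z":0,"jaw":1},{"rx":0,"ry":0,"rz":0,"x":-0.13,"y":-0.85,"z":0,"jaw":1},{"rx":0,"ry":0,"rz":0,"x":-0.13,"y":-0.85,"z":0,"jaw":1},{"rx":0,"ry":0,"rz":0,"x":-0.13,"y":-0.85,"z":0,"jaw":1},{"rx":0,"ry":0,"rz":0,"x":-0.13,"y":-0.85,"z":0,"jaw":1}]'
python3 -m jog '[{"rx":0,"ry":0,"rz":0,"x":-0.11,"y":-0.8,"z":0,"jaw":1},{"rx":0,"ry":0,"rz":0,"x":-0.08,"y":-0.55,"z":0,"jaw":1},{"rx":0,"ry":0,"rz":0,"x":-0.03,"y":-0.25,"z":0,"jaw":1},{"rx":0,"ry":0,"rz":0,"x":0,"y":-0.1,"z":0,"jaw":1},{"rx":0,"ry":0,"rz":0,"x":0,"y":0,"z":0,"jaw":1},{"rx":0,"ry":0,"rz":0,"x":0,"y":0,"z":0,"jaw":1}]'
python3 -c "
from h import *;wl('blue','w8')"
```

```text
clock: 27.55
tcp_pos: [0.5312, 0.3903, 0.0633]
orientation: [-0.605, -3.083, 0.0]
contact_force: [-0.2, 0.1, 0.4]
grip_width: 0.0851
gripper_force: 0.0
clock: 28.3
tcp_pos: [0.5319, 0.3908, 0.1849]
orientation: [0.605, 3.081, 0.004]
contact_force: [-0.3, 0.4, -0.1]
grip_width: 0.0853
gripper_force: 0.0
clock: 29.3
tcp_pos: [0.4745, 0.0274, 0.1821]
orientation: [-0.606, -3.08, 0.002]
contact_force: [0.9, -0.2, -0.3]
grip_width: 0.0854
gripper_force: 0.0
clock: 30.05
tcp_pos: [0.4637, -0.0704, 0.1831]
orientation: [-0.602, -3.083, -0.0]
contact_force: [0.8, 0.1, 0.5]
grip_width: 0.0853
gripper_force: 0.0
blue (208, 244, 52, 38) 633.5
blue (308, 304, 62, 52) 2464.5
blue (294, 171, 60, 65) 2934.5
pale [ 49.7 352.4   9.5  21.8] [ 0.5005 -0.358   0.1   ] minus tcp [ 0.0369 -0.2875 -0.0831]
pale [  3.1 113.5  20.8  28.3] [ 0.3126 -0.2563  0.1   ] minus tcp [-0.1511 -0.1858 -0.0831]
pale [322.2 214.8  15.7  29.1] [ 0.4701 -0.0736  0.1   ] minus tcp [ 0.0064 -0.0031 -0.0831]
```

View pics/w8.png

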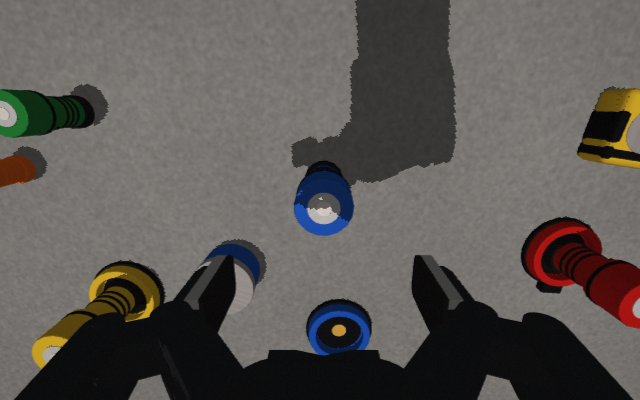

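The wrist view shows the blue lens at (323,208), centred. Red and yellow stand in their docks. Grip, lift and move over the blue dock.

```bash
python3 -m jog '[{"rx":0,"ry":0,"rz":0,"x":0.02,"y":-0.01,"z":-0.3,"jaw":1},{"rx":0,"ry":0,"rz":0,"x":0,"y":0,"z":-0.45,"jaw":1},{"rx":0,"ry":0,"rz":0,"x":0,"y":0,"z":-0.45,"jaw":1},{"rx":0,"ry":0,"rz":0,"x":0,"y":0,"z":-0.45,"jaw":1},{"rx":0,"ry":0,"rz":0,"x":0,"y":0,"z":-0.45,"jaw":1},{"rx":0,"ry":0,"rz":0,"x":0,"y":0,"z":0,"jaw":1},{"rx":0,"ry":0,"rz":0,"x":0,"y":0,"z":0,"jaw":1}]'
python3 -m jog '[{"rx":0,"ry":0,"rz":0,"x":0,"y":0,"z":0,"jaw":-1},{"rx":0,"ry":0,"rz":0,"x":0,"y":0,"z":0,"jaw":-1},{"rx":0,"ry":0,"rz":0,"x":0,"y":0,"z":0,"jaw":-1},{"rx":0,"ry":0,"rz":0,"x":0,"y":0,"z":0,"jaw":-1},{"rx":0,"ry":0,"rz":0,"x":0,"y":0,"z":0,"jaw":-1},{"rx":0,"ry":0,"rz":0,"x":0,"y":0,"z":0,"jaw":-1},{"rx":0,"ry":0,"rz":0,"x":0,"y":0,"z":0,"jaw":-1},{"rx":0,"ry":0,"rz":0,"x":0,"y":0,"z":0,"jaw":-1}]' 40
python3 -m jog '[{"rx":0,"ry":0,"rz":0,"x":0,"y":0,"z":0.15,"jaw":-1},{"rx":0,"ry":0,"rz":0,"x":0,"y":0,"z":0.35,"jaw":-1},{"rx":0,"ry":0,"rz":0,"x":0,"y":0,"z":0.5,"jaw":-1},{"rx":0,"ry":0,"rz":0,"x":0,"y":0,"z":0.5,"jaw":-1},{"rx":0,"ry":0,"rz":0,"x":0,"y":0,"z":0.4,"jaw":-1},{"rx":0,"ry":0,"rz":0,"x":0,"y":0,"z":0.2,"jaw":-1},{"rx":0,"ry":0,"rz":0,"x":0,"y":0,"z":0,"jaw":-1}]'
python3 -m jog '[{"rx":0,"ry":0,"rz":0,"x":0.3,"y":-0.09,"z":0,"jaw":-1},{"rx":0,"ry":0,"rz":0,"x":0.6,"y":-0.18,"z":0,"jaw":-1},{"rx":0,"ry":0,"rz":0,"x":0.65,"y":-0.2,"z":0,"jaw":-1},{"rx":0,"ry":0,"rz":0,"x":0.65,"y":-0.2,"z":0,"jaw":-1},{"rx":0,"ry":0,"rz":0,"x":0.5,"y":-0.15,"z":0,"jaw":-1},{"rx":0,"ry":0,"rz":0,"x":0.3,"y":-0.08,"z":0,"jaw":-1},{"rx":0,"ry":0,"rz":0,"x":0.12,"y":-0.03,"z":0,"jaw":-1},{"rx":0,"ry":0,"rz":0,"x":0,"y":0,"z":0,"jaw":-1}]'
python3 -c "
from h import *;cv2.imwrite('pics/w9.png',grab_frame('wrist')[:,:,::-1])"
```

```text
clock: 30.98
tcp_pos: [0.4652, -0.072, 0.058]
orientation: [0.604, 3.082, 0.0]
contact_force: [0.5, 0.1, -0.0]
grip_width: 0.0858
gripper_force: 0.0
clock: 31.98
tcp_pos: [0.4654, -0.0721, 0.0581]
orientation: [0.605, 3.081, 0.001]
contact_force: [-0.6, 1.2, 6.6]
grip_width: 0.0474
gripper_force: 40.0
clock: 32.85
tcp_pos: [0.4648, -0.0723, 0.1837]
orientation: [0.605, 3.082, 0.001]
contact_force: [-0.4, 0.0, -2.6]
grip_width: 0.0474
gripper_force: 41.5
clock: 33.85
tcp_pos: [0.6512, -0.128, 0.1821]
orientation: [-0.605, -3.081, 0.001]
contact_force: [0.2, -0.7, -2.0]
grip_width: 0.047
gripper_force: 41.5
```

View pics/w9.png

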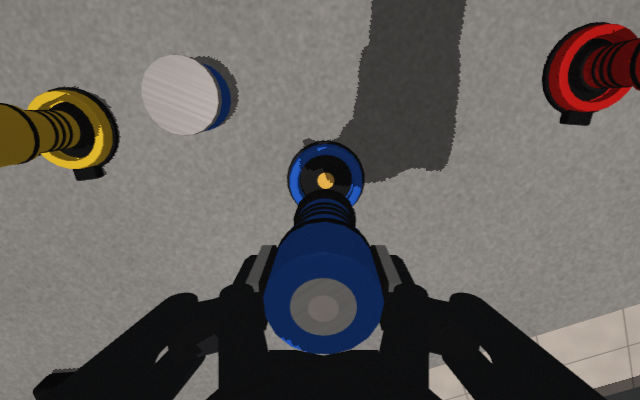

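The blue torch is aligned over the blue dock, brass contact at (325,181). Lower it.

```bash
python3 -m jog '[{"rx":0,"ry":0,"rz":0,"x":0,"y":0.01,"z":-0.3,"jaw":-1},{"rx":0,"ry":0,"rz":0,"x":0,"y":0,"z":-0.45,"jaw":-1},{"rx":0,"ry":0,"rz":0,"x":0,"y":0,"z":-0.45,"jaw":-1},{"rx":0,"ry":0,"rz":0,"x":0,"y":0,"z":-0.3,"jaw":-1},{"rx":0,"ry":0,"rz":0,"x":0,"y":0,"z":-0.2,"jaw":-1},{"rx":0,"ry":0,"rz":0,"x":0,"y":0,"z":-0.1,"jaw":-1},{"rx":0,"ry":0,"rz":0,"x":0,"y":0,"z":-0.06,"jaw":-1},{"rx":0,"ry":0,"rz":0,"x":0,"y":0,"z":0,"jaw":-1}]'
python3 -m jog '[{"rx":0,"ry":0,"rz":0,"x":0,"y":0,"z":-0.03,"jaw":-1},{"rx":0,"ry":0,"rz":0,"x":0,"y":0,"z":0,"jaw":-1},{"rx":0,"ry":0,"rz":0,"x":0,"y":0,"z":0,"jaw":-1}]'
```

```text
clock: 34.9
tcp_pos: [0.6521, -0.1276, 0.072]
orientation: [0.605, 3.082, 0.0]
contact_force: [-1.2, -0.5, -2.6]
grip_width: 0.047
gripper_force: 41.5
clock: 35.28
tcp_pos: [0.652, -0.1275, 0.0701]
orientation: [0.605, 3.082, 0.0]
contact_force: [0.1, -0.0, -1.8]
grip_width: 0.0474
gripper_force: 41.5
```

```bash
python3 -m jog '[{"rx":0,"ry":0,"rz":0,"x":0,"y":0,"z":-0.03,"jaw":-1},{"rx":0,"ry":0,"rz":0,"x":0,"y":0,"z":-0.03,"jaw":-1},{"rx":0,"ry":0,"rz":0,"x":0,"y":0,"z":-0.02,"jaw":-1},{"rx":0,"ry":0,"rz":0,"x":0,"y":0,"z":0,"jaw":-1}]'; python3 -m jog '[{"rx":0,"ry":0,"rz":0,"x":0,"y":0,"z":-0.02,"jaw":-1},{"rx":0,"ry":0,"rz":0,"x":0,"y":0,"z":0,"jaw":-1}]'
```

```text
clock: 35.78
tcp_pos: [0.6517, -0.1275, 0.0649]
orientation: [-0.605, -3.082, 0.0]
contact_force: [0.6, 0.4, -2.3]
grip_width: 0.0473
gripper_force: 41.5
clock: 36.02
tcp_pos: [0.6521, -0.1276, 0.0643]
orientation: [0.605, 3.082, 0.0]
contact_force: [-0.3, 0.0, 1.4]
grip_width: 0.0468
gripper_force: 41.6
```

Seated. Release, lift clear and take final views.

```bash
python3 -m jog '[{"rx":0,"ry":0,"rz":0,"x":0,"y":0,"z":0,"jaw":1},{"rx":0,"ry":0,"rz":0,"x":0,"y":0,"z":0,"jaw":1},{"rx":0,"ry":0,"rz":0,"x":0,"y":0,"z":0,"jaw":1},{"rx":0,"ry":0,"rz":0,"x":0,"y":0,"z":0,"jaw":1},{"rx":0,"ry":0,"rz":0,"x":0,"y":0,"z":0,"jaw":1},{"rx":0,"ry":0,"rz":0,"x":0,"y":0,"z":0,"jaw":1}]'
python3 -m jog '[{"rx":0,"ry":0,"rz":0,"x":0,"y":0,"z":0.2,"jaw":1},{"rx":0,"ry":0,"rz":0,"x":0,"y":0,"z":0.4,"jaw":1},{"rx":0,"ry":0,"rz":0,"x":0,"y":0,"z":0.6,"jaw":1},{"rx":0,"ry":0,"rz":0,"x":0,"y":0,"z":0.6,"jaw":1},{"rx":0,"ry":0,"rz":0,"x":0,"y":0,"z":0.4,"jaw":1},{"rx":0,"ry":0,"rz":0,"x":0,"y":0,"z":0.2,"jaw":1},{"rx":0,"ry":0,"rz":0,"x":0,"y":0,"z":0,"jaw":1},{"rx":0,"ry":0,"rz":0,"x":0,"y":0,"z":0,"jaw":1}]'
python3 -c "
from h import *
s=grab_frame('side');t=grab_frame('top');A=cv2.resize(s[110:330,220:440],None,fx=1.8,fy=1.8);B=cv2.resize(t[100:320,130:350],None,fx=1.8,fy=1.8)
cv2.imwrite('pics/end.png',np.hstack([A,B])[:,:,::-1])
for c,q in {'red':(331,150),'yellow':(380,265),'green':(270,125),'blue':(380,195)}.items():
    for dv in range(-8,9,4):
        a=lens(s,q[0],q[1]+dv,8)
        if a[2]>15: print(c,plane('side',*a[:2],.106).round(3),a[2])
"
```

```text
clock: 36.78
tcp_pos: [0.6519, -0.1275, 0.0639]
orientation: [0.605, 3.083, 0.0]
contact_force: [0.8, 0.3, 0.6]
grip_width: 0.0851
gripper_force: 0.0
clock: 37.78
tcp_pos: [0.6512, -0.1272, 0.2068]
orientation: [-0.605, -3.081, 0.0]
contact_force: [0.4, 0.5, -0.2]
grip_width: 0.0857
gripper_force: 0.0
red [0.661 0.175 0.106] 134.0
red [0.654 0.162 0.106] 73.0
red [0.645 0.15  0.106] 31.0
yellow [ 0.512 -0.325  0.106] 142.0
yellow [ 0.506 -0.337  0.106] 110.0
yellow [ 0.503 -0.345  0.106] 74.0
yellow [ 0.501 -0.347  0.106] 51.0
green [0.552 0.413 0.106] 158.0
green [0.546 0.395 0.106] 119.0
green [0.54  0.372 0.106] 75.0
green [0.533 0.335 0.106] 43.0
green [0.525 0.304 0.106] 31.0
blue [ 0.666 -0.098  0.106] 126.0
blue [ 0.66  -0.11   0.106] 70.0
blue [ 0.654 -0.128  0.106] 25.0
```

View pics/end.png

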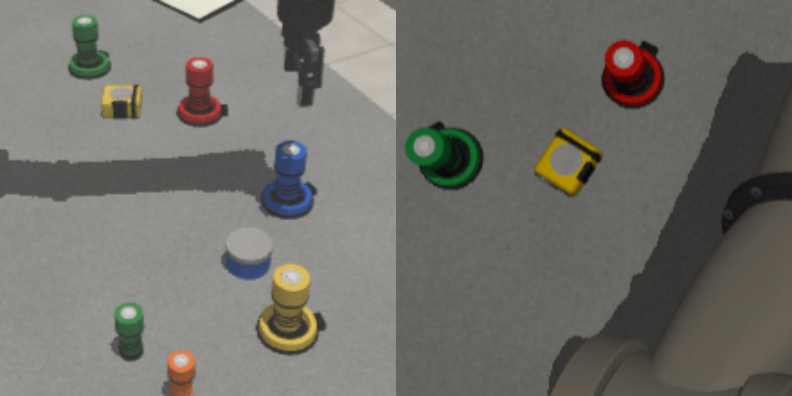

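All four torches stand upright, lens up, in the docks of their own colours. The tape, the tin and the two other torches are where they were, and the gripper is clear. Handing in.

```bash
python3 -c "
from bench import r
print(r.hand_in())"
```

```text
the job is handed in; nothing more can be done
None
```

The red, yellow, green and blue torches each stand upright, lens up, fully down in their own docks, with nothing else moved, and I handed the job in about 38 s into the 112 s allowed; no verdict came back.

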